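# Cross-check a hotplate with the two-in-one thermometer

### The job

Cross-check the hotplate at its measuring target with the two-in-one thermometer: draw it out of its holster and, for the infrared reading, point its lens straight down at the middle of the round target from about 10 cm up and keep it still there for two seconds. Then, for the contact reading, still upright, bring the sprung probe tip down on the middle of the target and press gently until the spring is about half taken up, never to its stop. Finish while holding it there, upright and pressed; leave the beaker, the pot and the rotor bucket alone.

Things in the scene. Friction and masses are not known exactly. Their poses are not given: they have to be found in the camera images.
- thermometer: loose two-in-one thermometer, 0.14 kg, nose down in its holster. White flat-sided handle 26 mm thick (its x) by 44 mm wide (its y), z = 30 to 150 mm; black nose 22 x 37 mm below it. Origin in the middle of the flat nose face, z up along the handle. Display on the -x face, z = 65 to 99 mm. In the holster z = 60 to 150 mm stands clear; draw it straight up 80 mm or more
- grip (a point): middle of the handle's upper end, z = 128 mm in the thermometer's frame and with its axes: grasp here, above the display, across the 26 mm thickness (along x)
- lens (a point): centre of the infrared lens (9 mm glass, steel rim) in the nose face, 11.8 mm to the thermometer's -y side of the probe's axis; it looks out along the thermometer's -z
- probe_tip (a point): middle of the end face of the sprung probe: a steel rod on the thermometer's centre line with a flat head 9.6 mm in diameter, standing 20 mm out of the nose when free, less as it is pushed in
- plunger (a joint): how far the probe is pushed into the nose: 0 free to 0.012 m at its stop. The spring takes 1.0 N to start and 0.6 N more per mm: 4.6 N at half travel (6 mm), where the black ring on the rod just goes into the nose; 8.2 N at the stop
- holster: fixed grey socket 42 x 62 mm, mouth at 90 mm, on a 76 x 96 mm steel foot; origin at the middle of its underside, z up. Pocket 32 x 50 mm; the ledge that carries the thermometer's shoulder is at 60 mm. A tall benchtop centrifuge stands close on the right (-y) of the work: draw the arm in before swinging past it
- hotplate: fixed compact hotplate, white housing with display and knob on its front (-x), 183 x 146 mm (104 mm ahead of the origin with the knob, 79 mm behind); square aluminium top plate 140 x 140 mm, its upper face 78 mm above the bench, its middle 6 mm to the +x side of the origin. Origin on the bench, z up
- target_centre (a point): middle of the upper face of the measuring target: a matt black disc 36 mm in diameter and 2 mm thick, fixed somewhere on the hotplate's top plate, with an engraved grey circle 16 mm in diameter and a small cross at its middle. Its upper face is level, 80 mm above the bench
- target: the measuring target itself; origin at the middle of its underside
- beaker: loose clear beaker, 58 mm diameter, 70 mm tall, behind the work; leave it alone. Origin under its middle
- sample_pot: loose white pot with a screw cap, 29 mm diameter, 46 mm tall, behind the work; leave it alone. Origin under its middle
- rotor_bucket: loose centrifuge rotor bucket, grey with a domed cover, 72 x 124 x 148 mm, behind the work; leave it alone. Origin under its middle
Not all that is in view belongs to the job. Of the things like the thermometer, leave any that is pink; of the rest the smaller one is meant.

How it is judged:
On the way, in this order (a step that is already met when the one before it is completed fails the run):
1. the thermometer is out of the holster, held by the gripper (distance of thermometer from where it was at the start of the episode above 0.06 m and contact force between thermometer and holster below 0.1 N and contact force between the fingers and thermometer above 1 N), for 0.2 s.
2. the lens looks straight down at the middle of the target (within 9 mm, 8 degrees) from 65 to 145 mm above it, still for 1.5 s (horizontal distance between lens and target_centre below 0.009 m and distance between lens and target_centre between 0.065 and 0.145 m and angle between thermometer's own z axis and vertical below 0.14 rad and linear speed of thermometer below 0.02 m/s), for 1.5 s.
3. the probe is on the middle of the target, upright, spring partly taken up, for 0.5 s (horizontal distance between probe_tip and target_centre below 0.007 m and angle between thermometer's own z axis and vertical below 0.1 rad and value of joint plunger between 0.003 and 0.0095 m and contact force between thermometer and target above 1.5 N), for 0.5 s.
At the end, for the whole second after the job is handed in: the gripper holds the thermometer still and upright (within 5.7 degrees), its probe tip on the target within 7 mm of the middle, pushed in 3 to 9.5 mm, pressing 1.5 to 9 N, touching neither hotplate nor holster; beaker, pot and rotor bucket not moved by 20 mm or more (all of step 3 and distance between probe_tip and target_centre below 0.008 m and contact force between thermometer and target below 9 N and contact force between the fingers and thermometer above 1 N and contact force between thermometer and holster below 0.1 N and contact force between thermometer and hotplate below 0.1 N and linear speed of thermometer below 0.01 m/s and distance of each of beaker, sample_pot, rotor_bucket from where it was at the start of the episode below 0.02 m); the arm keeps its last pose, push and grip.
It fails at once if the probe is pressed to its stop (value of joint plunger above 0.0115 m).
It fails at once if the beaker, pot or rotor bucket is pushed or tipped (distance of any of beaker, sample_pot, rotor_bucket from where it was at the start of the episode above 0.02 m or angle between any of beaker, sample_pot, rotor_bucket's own z axis and vertical above 0.3 rad).
It also fails if it takes over 50 s, if anything falls off the work surface, if the arm or the gripper's body presses on something with over 40 N, if the wrist force passes 120 N, or if a joint passes its speed limit or range.

### The arm

A 6-joint arm with a two-finger parallel gripper is mounted at the origin on a cart in front of the work surface, level with it; the furniture and walls round the work are solid. World frame = base frame: x ahead of the robot, y to its left, z up, the work surface at z = 0. Lengths are in m, angles in rad, forces in N, time in s.
With the tool pointing down it reaches from about 0.3 to 0.825 m from the base axis. Payload 5.4 kg.
Tool frame: the origin (TCP) lies midway between the tips of the shut fingers; the grasp point (between the pads) lies 19 mm behind it (bot.pinch_z is the distance from the TCP to the grasp point, in m); z points along the fingers, y is the line along which they close (so a half turn about z gives the same grasp; the last joint's range is limited). The gripper opens to 92 mm and grips with 3 to 60 N. Pads are 20 mm wide; open, the fingers measure 128 mm over their backs; the gripper's body (75 mm by 189 mm) begins 69 mm behind the grasp point.
Start: joints at [-0.21, 0.158, 1.597, -0, 1.386, -0.21], TCP at [0.575, -0, 0.215] pointing down, gripper open.
Joint ranges: [-2.91, 2.91], [-0.94, 2.29], [0.18, 2.7], [-1.29, 4.43], [0.17, 2.64], [-3, 3]. Speed limits (rad/s): [2.57, 2.57, 3.14, 3.14, 3.14, 3.14].

### API

Orientations are given as a unit quaternion [x, y, z, w].
In Python, from workcell import bot gives the robot as it stands. Calls block until the motion is done:
- bot.goto(position, orientation): joint-space move of the TCP to a pose.
- bot.move_straight(position, frame=None, max_speed=0.15): straight line of the TCP; frame=None keeps the orientation; max_speed is the mean speed in m/s.
- bot.goto_joints(angles): joint-space move.
- bot.grip(opening, grip_force=None): finger opening in m; grip_force is the grip in N (None keeps the last); returns when the fingers have stopped.
- bot.dwell(seconds).
- bot.inverse_kinematics(position, orientation): joint angles nearest the present ones, or None.
- bot.snapshot(name): name is "scene" or "side" or "wrist"; returns a dict with "frame" (420x560x3 uint8, red, green, blue), "fovy" (degrees; the focal length in pixels is half the picture's height over the tangent of half this angle, whatever the lens; pixels are square), "cx", "cy" (the principal point, pixels), "k1" (the pictures are not rectified: a ray, as slopes to the right and down, at radius r is drawn at 1 + k1 r^2 times it, then the intrinsics apply), "world_to_cam" (4x4, takes a point from world to camera coordinates). Camera axes: x right, y down, z forward; pixel columns grow to the right and rows downward; lengths in m; the calibration is good to about 2 mm. A picture is of the moment at which its call begins. There is no depth.
A pose or a line that the arm cannot do raises bot.PlanningError and nothing moves.
- bot.finish_job(): hands the job in; it is judged then, once.
Readings, each from a call of its own:
- bot.get_time(): time.
- bot.get_joint_pos(): joint angles.
- bot.get_joint_velocities(): joint speeds.
- bot.get_effort(): joint torques, N m.
- bot.get_ee_pos(): TCP position.
- bot.get_ee_rot(): TCP orientation.
- bot.get_contact_force(): force on the tool from outside, world axes, zero at the start.
- bot.get_ft_torque(): the same for the moment, N m.
- bot.get_grip_width(): finger opening in m.
- bot.get_grasp_force(): force on a finger pad.
Only numpy, scipy, OpenCV 4.12 (cv2) and the standard library are available. Lean on these libraries where they do the work, as an engineer would, in place of code of your own. Each camera call takes 0.05 s, during which the arm holds its last target. There are 200 camera calls.

## Working session

There is one attempt and no reset: what is moved stays moved. The work goes in short steps, each a Python script; the robot and the scene stay as the last script left them, time stands still between calls to the robot, and variables do not carry over. Pictures are saved under pics/ and viewed, at most 10 in all, crops included, and the job is handed in when it is done.

```bash
mkdir -p pics; cat > h.py <<'E'
import numpy as np, cv2, pickle
from workcell import bot
def snap(name, fn):
    s=bot.snapshot(name); pickle.dump(s,open(f'pics/{fn}.pkl','wb')); return s
def load(fn): return pickle.load(open(f'pics/{fn}.pkl','rb'))
def K(s):
    f=210/np.tan(np.radians(s['fovy'])/2); return np.array([[f,0,s['cx']],[0,f,s['cy']],[0,0,1.]])
def D(s): # drawn = ray*(1+k1 r^2)
    return np.array([s['k1'],0,0,0,0.])
def ray(s,px):
    u=cv2.undistortPointsIter(np.array([[px]],float),K(s),D(s),None,None,(3,100,1e-10))[0,0]
    T=np.array(s['world_to_cam']); R=T[:3,:3]; o=-R.T@T[:3,3]; d=R.T@np.array([u[0],u[1],1]); return o,d/np.linalg.norm(d)
def onz(s,px,z):
    o,d=ray(s,px); return o+d*(z-o[2])/d[2]
def tri(*sp):
    A=np.zeros((3,3));b=np.zeros(3)
    for s,p in sp:
        o,d=ray(s,p);M=np.eye(3)-np.outer(d,d);A+=M;b+=M@o
    x=np.linalg.solve(A,b); res=[np.linalg.norm(np.cross(x-ray(s,p)[0],ray(s,p)[1])) for s,p in sp]; return x,res
def proj(s,P):
    T=np.array(s['world_to_cam']); return cv2.projectPoints(np.atleast_2d(P).astype(float),cv2.Rodrigues(T[:3,:3])[0],T[:3,3],K(s),D(s))[0][:,0]
def save(img,fn): cv2.imwrite(f'pics/{fn}.png',cv2.cvtColor(img,cv2.COLOR_RGB2BGR))
E
python3 - <<'E'
from h import *
for n in ['scene','side','wrist']:
    s=snap(n,n+'0'); T=np.array(s['world_to_cam']); print(n,s['fovy'],s['k1'],-T[:3,:3].T@T[:3,3],T[2,:3])
a,b,c=[load(n+'0')['frame'] for n in ['scene','side','wrist']]
save(a,'scene0');save(b,'side0');save(c,'wrist0')
E
```

```text
scene 53.44441655968689 -0.011780949387702574 [0.34464699 0.84752223 0.61039308] [ 0.36318873 -0.744133   -0.56067819]
side 42.67308684288835 -0.0031983907469345573 [0.11747095 0.39648297 0.88393574] [ 0.54641168 -0.21949018 -0.80824399]
wrist 68.16075300441126 -0.04208488493085932 [0.57325372 0.07951836 0.38476318] [-7.77521317e-04 -2.79657465e-01 -9.60099525e-01]
```

View pics/scene0.png

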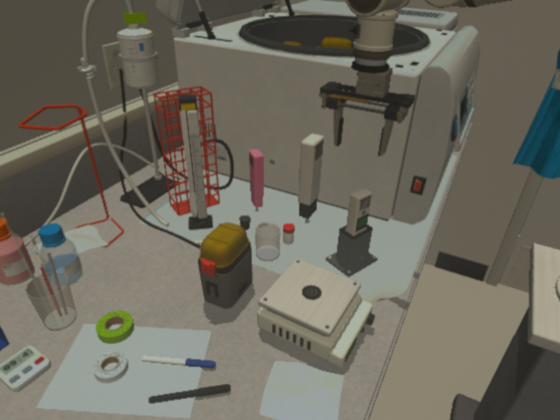

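View pics/side0.png

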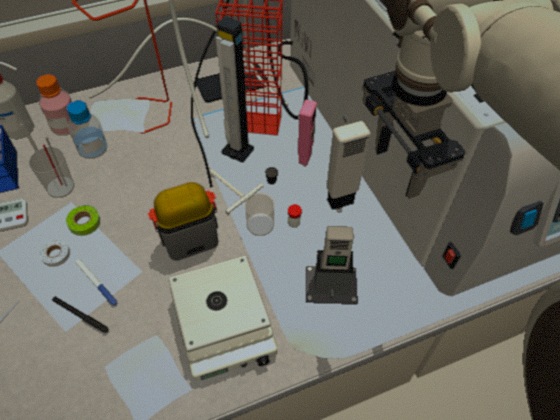

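View pics/wrist0.png

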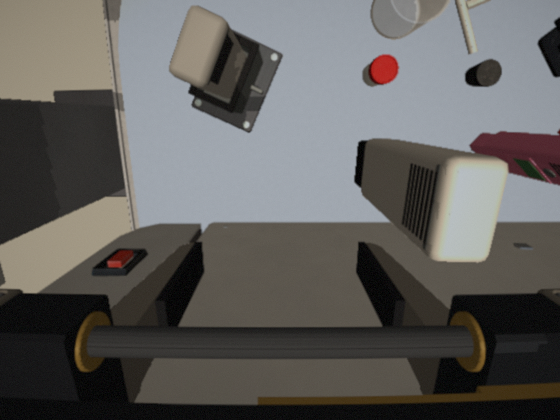

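In the scene view the lookalikes are a pink one (257,178), a larger white one (311,175) and a small white one in the grey holster (357,230). In the side view they are at (307,132), (345,165) and (337,250). The small white one fits: it isn't pink, it is the smaller of the rest, and it sits in the holster. The target disc is at scene (312,292) and side (217,300). I'll confirm with an enlarged crop.

```bash
python3 - <<'E'
from h import *
a=load('scene0')['frame'][180:290,290:410]; b=load('side0')['frame'][215:325,280:400]
c=load('wrist0')['frame'][0:140,160:300]
r=lambda i,k:cv2.resize(i,None,fx=k,fy=k,interpolation=cv2.INTER_CUBIC)
im=np.zeros((600,800,3),np.uint8)
A=r(a,3.3);B=r(b,3.3);im[:A.shape[0],:A.shape[1]]=A;im[:B.shape[0],400:400+B.shape[1]]=B
t=r(load('scene0')['frame'][270:315,280:345],4.5);im[370:370+t.shape[0],:t.shape[1]]=t
t=r(load('side0')['frame'][280:322,190:250],4.5);im[370:370+t.shape[0],400:400+t.shape[1]]=t
save(im,'crop1')
s,d=load('scene0'),load('side0')
print(tri((s,(312,292)),(d,(217,300))), onz(s,(312,292),.08),onz(d,(217,300),.08))
E
```

```text
(array([0.53371967, 0.33366494, 0.07811284]), [np.float64(4.749753274198815e-05), np.float64(4.7497532741983485e-05)]) [0.53309839 0.33545815 0.08      ] [0.5326922  0.33382127 0.08      ]
```

View pics/crop1.png

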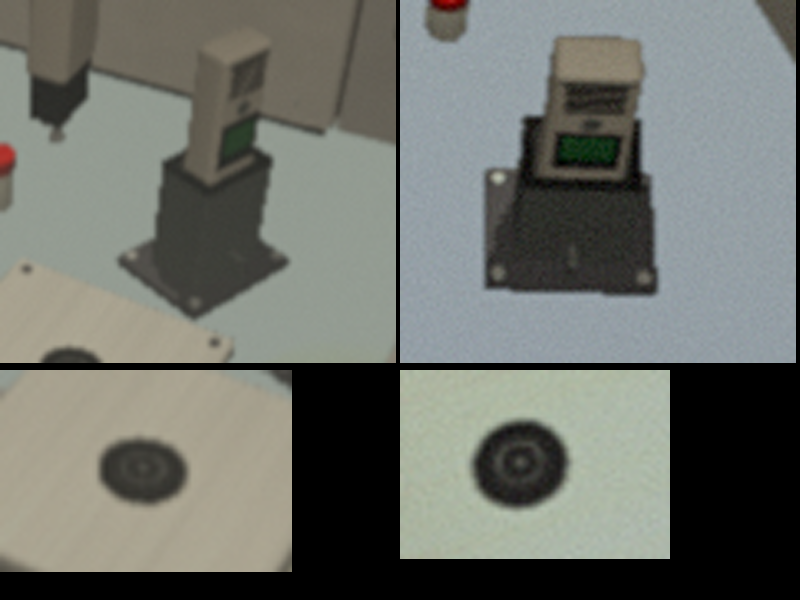

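The crop confirms it: a small white thermometer with a green display, seated in the grey holster. Next I fit its pose.

```bash
python3 - <<'E'
from h import *
from scipy.optimize import least_squares
s,d,w=load('scene0'),load('side0'),load('wrist0')
S=lambda x,y:(290+x/3.3,180+y/3.3); Q=lambda x,y:(280+(x-400)/3.3,215+y/3.3)
obs=[((-1,1),s,S(240,64)),((-1,-1),s,S(270,37)),((1,1),s,S(201,53)),((1,-1),s,S(236,28)),
 ((-1,1),d,Q(555,80)),((-1,-1),d,Q(642,82)),((1,1),d,Q(557,38)),((1,-1),d,Q(640,40))]
def P(p,k):
    c,n=np.cos(p[2]),np.sin(p[2]);a,b=k[0]*.013,k[1]*.022
    return np.array([p[0]+c*a-n*b,p[1]+n*a+c*b,p[3]])
f=lambda p:np.concatenate([proj(im,P(p,k))[0]-q for k,im,q in obs])
r=least_squares(f,[.47,.12,0,.18]);print('therm x,y,yaw,ztop',r.x,'\n',r.fun.round(1))
for z in (.004,.008):
  A=[onz(d,Q(*q),z) for q in [(498,177),(497,273),(644,278)]];B=[onz(s,S(*q),z) for q in [(132,256),(196,302),(279,261)]];print(np.round(A,3),np.round(B,3))
print('pot-cap',tri((s,(289,228)),(d,(295,211)))[0],'bigTop',tri((s,(312,140)),(d,(350,131)))[0],'bucket',tri((s,(227,240)),(d,(183,197)))[0])
print(bot.get_ee_rot())
print('wrist pred',proj(w,P(r.x,(0,0))),)
E
```

```text
therm x,y,yaw,ztop [ 0.52195563  0.12262008 -0.32650603  0.17563076] 
 [-2.   1.1  1.9  1.7 -0.6 -0.6  1.9 -0.4  0.3  1.   1.7 -1.  -2.2  0.2
 -0.  -1.8]
[[0.568 0.145 0.004]
 [0.513 0.171 0.004]
 [0.48  0.097 0.004]] [[0.568 0.142 0.004]
 [0.513 0.166 0.004]
 [0.477 0.098 0.004]]
[[0.566 0.147 0.008]
 [0.511 0.172 0.008]
 [0.478 0.099 0.008]] [[0.567 0.146 0.008]
 [0.512 0.17  0.008]
 [0.476 0.103 0.008]]
pot-cap [0.67964702 0.12858979 0.03911594] bigTop [0.67538897 0.03387461 0.22576287] bucket [0.71803325 0.32959968 0.12869799]
[ 7.07106775e-01  7.07106438e-01 -3.80627041e-04 -5.90294928e-04]
wrist pred [[196.947913    47.47184381]]
```

```bash
cat >> h.py <<'E'
from scipy.spatial.transform import Rotation as R
R0=R.from_quat([.70710678,.70710678,0,0])
def down(yaw): return (R.from_euler('z',yaw)*R0).as_quat()
E
python3 - <<'E'
from h import *
bot.move_straight([.56,.03,.27])
bot.goto([.523,.1215,.25],down(-.42)); print(bot.get_joint_pos(),bot.get_time())
w=snap('wrist','w1'); s=snap('scene','s1')
a=w['frame'];save(cv2.resize(a,(784,588)),'w1')
E
```

```text
[ 2.20567064e-03  3.76997765e-02  1.65829181e+00 -6.76283512e-04
  1.44682081e+00  4.20773795e-01] 1.35
```

View pics/w1.png

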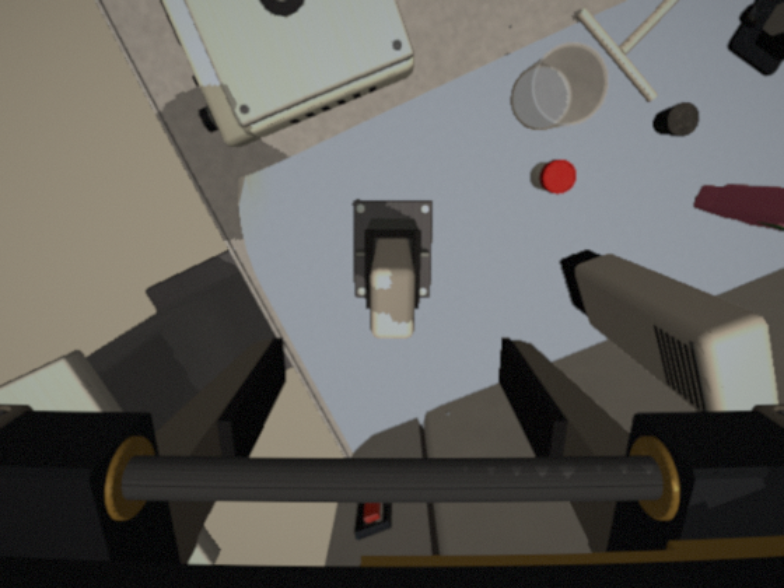

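The view shows the thermometer top at about (392,302) in the enlarged picture, lined up square between the fingers. The foot screws are at (361,209), (425,209), (362,292) and (422,291).

```bash
python3 - <<'E'
from h import *
w=load('w1')
C=np.array([onz(w,(x/1.4,y/1.4),.18) for x,y in [(373,268),(413,268),(413,337),(371,337)]]);print(C.round(4),C.mean(0))
A=np.array([onz(w,(x/1.4,y/1.4),.005) for x,y in [(361,209),(425,209),(422,291),(362,292)]]);print(A.round(4),A.mean(0))
for v in (A[1]-A[0],A[2]-A[3],C[2]-C[3],C[1]-C[0]): print(np.arctan2(v[1],v[0]))
o,_=ray(w,(280,210));
# height: centre of handle top from wrist w1 and wrist0/scene views
print('ztop', tri((w,(392/1.4,302/1.4)),(load('scene0'),(290+237/3.3,180+46/3.3)),(load('side0'),(280+199/3.3,215+60/3.3))))
E
```

```text
[[0.5216 0.1472 0.18  ]
 [0.5423 0.138  0.18  ]
 [0.5258 0.0994 0.18  ]
 [0.503  0.1096 0.18  ]] [0.52321271 0.12356639 0.18      ]
[[0.5116 0.1699 0.005 ]
 [0.5668 0.1454 0.005 ]
 [0.5329 0.0723 0.005 ]
 [0.478  0.0956 0.005 ]] [0.52234917 0.12079985 0.005     ]
-0.4181752979311205
-0.4008842816159307
-0.4182402882937706
-0.4182133829816763
ztop (array([0.52227155, 0.12260126, 0.17521615]), [np.float64(0.0005633035050213746), np.float64(0.0007230783072393662), np.float64(0.0008954035986705785)])
```

```bash
python3 - <<'E'
from h import *
q=down(-.418)
bot.goto([.523,.1222,.23],q); bot.move_straight([.523,.1222,.139],max_speed=.08)
print('F',bot.get_contact_force())
bot.grip(.0,grip_force=30); print('w',bot.get_grip_width(),bot.get_grasp_force(),bot.get_contact_force(),bot.get_ee_pos())
bot.move_straight([.523,.1222,.289],max_speed=.1); bot.dwell(.3)
print(bot.get_grip_width(),bot.get_grasp_force(),bot.get_contact_force(),bot.get_time())
# lens above target: origin = target + Rz*[0,.0118]
t=np.array([.533,.3345]); y=-.418; o=t+.0118*np.array([-np.sin(y),np.cos(y)])
bot.move_straight([*o,.289],max_speed=.12); bot.dwell(.3)
for n in('scene','side','wrist'): snap(n,n+'2')
print(bot.get_ee_pos(),bot.get_ee_rot(),bot.get_time())
im=np.zeros((600,800,3),np.uint8)
a,b,c=[load(n+'2')['frame'] for n in('scene','side','wrist')]
pa=proj(load('scene2'),[*t,.14])[0].astype(int);pb=proj(load('side2'),[*t,.14])[0].astype(int)
cr=lambda im,p,h:im[max(p[1]-h,0):p[1]+h,max(p[0]-h,0):p[0]+h]
print(pa,pb)
im[:400,:400]=cv2.resize(cr(a,pa,75),(400,400),interpolation=2);im[:400,400:]=cv2.resize(cr(b,pb,75),(400,400),interpolation=2)
im[400:,:267]=cv2.resize(c,(267,200))
save(im,'m2')
E
```

```text
F [ 0.29244293 -0.65960107  0.51212626]
w 0.02567814470020718 29.975393414497375 [0.92362172 0.038016   0.28489919] [0.5230041  0.12218116 0.13897828]
0.025870604577483997 29.974576234817505 [ 0.62543988 -0.24274982 -1.75803537] 5.95
[0.53778296 0.34524681 0.28901114] [ 8.38441746e-01  5.44991228e-01 -8.75803480e-07  3.32145551e-06] 8.4167
[314 266] [213 282]
```

View pics/m2.png

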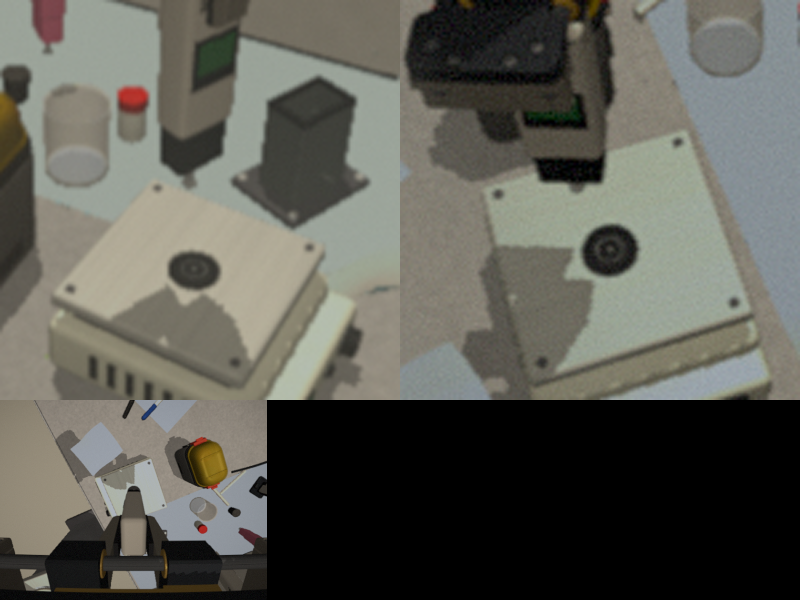

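```bash
python3 - <<'E'
from h import *
s,d=load('scene2'),load('side2')
k=lambda o,x,y:(o[0]+x/2.6667-.3,o[1]+y/2.6667-.3)
S=lambda x,y:k((239,191),x,y);Q=lambda x,y:k((138,207),x-400,y)
print('tip',tri((s,S(190,186)),(d,Q(577,189))),'expected .5378 .3452 .160')
# target by dark-blob centroid
for im,p in((s,S(193,268)),(d,Q(610,249))):
    g=cv2.cvtColor(im['frame'],cv2.COLOR_RGB2GRAY);x,y=map(int,p);m=np.zeros_like(g);m[y-16:y+17,x-16:x+17]=(g[y-16:y+17,x-16:x+17]<75)
    n,l,st,c=cv2.connectedComponentsWithStats(m);i=1+np.argmax(st[1:,4]);print(p,c[i],st[i],onz(im,c[i],.08)); 
    im['c']=c[i]
print(tri((s,s['c']),(d,d['c'])))
print('tip-target px', proj(s,[.5378,.3452,.16]),S(190,186),proj(d,[.5378,.3452,.16]),Q(577,189))
E
```

```text
tip (array([0.53680602, 0.34609987, 0.15905194]), [np.float64(0.001055807347026435), np.float64(0.0010558073470264258)]) expected .5378 .3452 .160
(311.0740953238084, 291.1987437657029) [311.16847826 292.03804348] [303 286  18  13 184] [0.53437395 0.33625618 0.08      ]
(216.4490156373045, 300.07383282708963) [216.26779661 300.51525424] [207 292  20  18 295] [0.53225194 0.33524409 0.08      ]
(array([0.53417221, 0.33493795, 0.07810388]), [np.float64(0.0008475058059358652), np.float64(0.0008475058059358231)])
tip-target px [[310.10243439 259.97706026]] (309.94910938613265, 260.4491281358983) [[204.2328381 275.8738634]] (204.07417032287094, 277.5741140735741)
```

```bash
python3 - <<'E'
from h import *
t=np.array([.5338,.335]); y=-.418; o=t+.0118*np.array([-np.sin(y),np.cos(y)])
bot.move_straight([*o,.289],max_speed=.05); bot.dwell(2.3); print(bot.get_time())
bot.move_straight([*t,.289],max_speed=.05); bot.move_straight([*t,.219],max_speed=.06); bot.dwell(.4)
print([bot.get_contact_force().round(2) if hasattr(bot.get_contact_force(),'round') else bot.get_contact_force() for _ in range(3)],bot.get_ee_pos(),bot.get_time())
im=np.zeros((400,800,3),np.uint8)
for i,n in enumerate(('scene','side')):
    s=snap(n,n+'3');p=proj(s,[*t,.09])[0].astype(int);print(p)
    im[:,400*i:400*i+400]=cv2.resize(s['frame'][p[1]-40:p[1]+40,p[0]-40:p[0]+40],(400,400),interpolation=2)
save(im,'m3')
E
```

```text
10.9667
[array([ 0.26, -0.61, -1.6 ]), array([ 0.26, -0.61, -1.6 ]), array([ 0.26, -0.61, -1.6 ])] [0.53379988 0.33499906 0.21906629] 13.0667
[312 287]
[215 296]
```

View pics/m3.png

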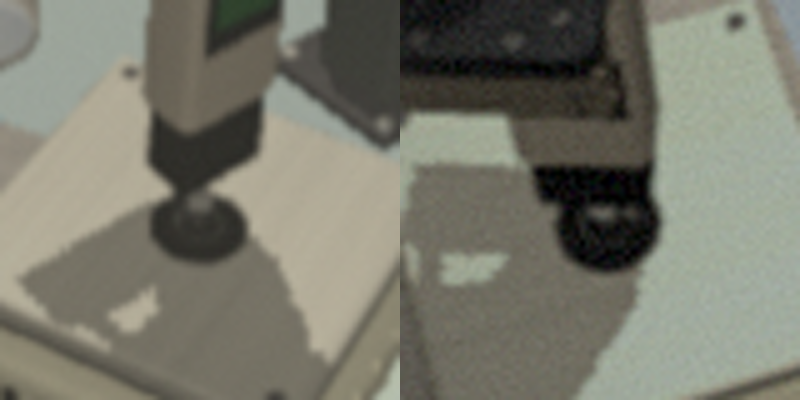

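The tip is about 10 mm above the disc centre: scene tip (200,205), disc (199,226) in the crop. The side view agrees to within about 2 mm. Now I press, guided by force.

```bash
python3 - <<'E'
from h import *
t=[.5338,.335]; f0=bot.get_contact_force()[2]; z=.219
while z>.200:
    z-=.001; bot.move_straight([*t,z],max_speed=.02); bot.dwell(.1)
    f=bot.get_contact_force()[2]-f0; print(round(z,4),round(f,2),round(bot.get_ee_pos()[2],4))
    if f>4.2: break
bot.dwell(.7); print(bot.get_contact_force(),f0,bot.get_grip_width(),bot.get_ee_pos(),bot.get_time())
im=np.zeros((400,800,3),np.uint8)
for i,n in enumerate(('scene','side')):
    s=snap(n,n+'4');p=proj(s,[*t,.09])[0].astype(int)
    im[:,400*i:400*i+400]=cv2.resize(s['frame'][p[1]-40:p[1]+40,p[0]-40:p[0]+40],(400,400),interpolation=2)
save(im,'m4')
E
```

```text
0.218 0.43 0.218
0.217 -0.27 0.217
0.216 0.94 0.216
0.215 -0.28 0.215
0.214 -0.52 0.214
0.213 0.15 0.213
0.212 -0.19 0.212
0.211 0.11 0.211
0.21 0.19 0.21
0.209 -0.87 0.209
0.208 1.79 0.2082
0.207 2.2 0.2071
0.206 2.48 0.2061
0.205 4.01 0.2051
0.204 3.61 0.2042
0.203 4.76 0.2032
[-0.53730564  0.47898921  3.0119393 ] -1.260606458994155 0.02611785647602931 [0.53384299 0.33501581 0.20300954] 19.4667
```

View pics/m4.png

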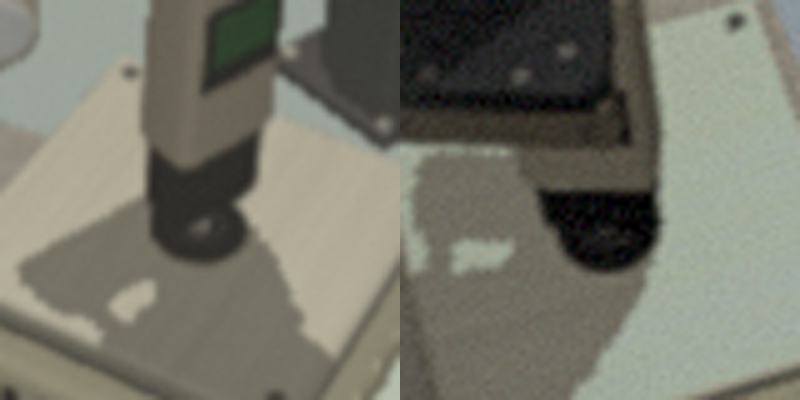

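The probe is upright on the disc centre, about 1 mm off at crop (205,226). It is pressed about 6 mm at roughly 4.5 N.

```bash
python3 -c "
from workcell import bot
print(bot.finish_job())"
```

```text
the job is handed in; nothing more can be done
None
```

The job is handed in, verdict not shown: infrared hold of over 2 s about 10 cm above the target, then the probe upright within about 2 mm of the middle, spring in about 6 mm at roughly 4.5 N (contact at tool height 0.209 m, final 0.203 m), and beaker, pot and bucket left alone.

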